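# Eject the cell stuck in the tube

## Task

A round cell is stuck in the square tube of the stand on the table. Take the push rod by its handle, feed the rod through the entry bush and gently push the cell out of the far end and along the trough until it is home against the sprung end stop, with the stop's pad pressed in about 3 mm and never bottomed. Then draw the rod out, lay it back in its V rest and let go, leaving the cell lying in the trough clear of the tube and the other things where they are.

Things in the scene. Friction and masses are not known exactly. Their poses are not given: they have to be found in the camera images.
- stand: Fixed steel and aluminium stand on a 250 x 74 mm base, 73 mm high, 88 mm at the bolted bridge over the tube. Origin on the table under the entry mouth; x axis = push direction (horizontal), z up. The push axis lies at y = 0, 55 mm above the table. More than 30 N between rod and stand or rod and cell harms them.
- mouth (a point): Centre of the entry hole on its near face, on the push axis (stand x = 0); axes as the stand's. From x = 0 to 12 mm an upright entry plate (40 mm wide, 36 mm high) has a round hole 16.5 mm in diameter, countersunk 2 mm at the mouth; behind it begins the tube's bore.
- tube_end (a point): Centre of the tube's far opening, on the push axis (stand x = 92 mm). The tube is an aluminium box section, x = 12 to 92 mm, bore 20.5 mm square. A spring shoe in its roof nips the cell, which resists with some 6 to 13 N, unlike from run to run, until its near end has passed x = 78 mm; then it slides freely. The shoe does not hold the rod.
- trough (a point): Point on the push axis at stand x = 180 mm, over the open trough (x = 92 to 225 mm, floor 44.75 mm above the table as in the tube, side walls 10 mm high). A dark end stop is clamped in the trough, its sprung pad facing the tube. The pad's face stands anywhere from stand x = 170 to 190 mm: not measured, to be felt or seen.
- stuck_cell: Round cell 18 mm in diameter, 66 mm long, 0.03 to 0.07 kg, that starts inside the tube. Origin at mid-length on its underside (it lies on the tube's floor, axis 9 mm above the origin); its own y axis runs along it, in the push direction at the start. Near end face 31 to 33 mm from the origin.
- stop_pad (a joint): Pad of the end stop (16 mm disc on the push axis): 0 = fully out, grows as it is pressed in the push direction, 0.006 m = bottomed. Spring 2.5 N per mm, from about 1 N. It springs back when the rod is withdrawn and pushes the cell back with it.
- push_rod: Push rod, 0.12 kg: black box handle 46 long, 24 wide, 26 mm high with flat upright sides, and a round steel shank 14 mm in diameter. Origin at the centre of the handle, on the axis; x axis along the rod toward its tip. Shank from x = 23 to the flat tip at x = 168 mm. Starts level in the V rest, axis 50 mm above the table.
- rod_rest: Fixed rest for the rod: base plate 170 x 56 x 8 mm and two 90-degree V saddles, each 10 mm thick, at x = 50 and x = 130 mm, tops 55 mm high, open 30 mm wide at the top. Origin on the table under the centre of the handle of a rod in place; x axis along the rod toward the tip; a rod lying in the Vs has its axis 50 mm above the table.
- cell_frame: Bystander: black cell spacer frame 42 x 42 x 53 mm.
- circuit_board: Bystander: small circuit board 30 x 62 x 8 mm lying flat.
- amber_tape: Bystander: roll of film tape 68 mm across, 26 mm high.
- flux_jar: Bystander: small bottle with needle cap, 30 mm across, 90 mm high.
- driver: Bystander: screwdriver 152 mm long lying on the mat.
- cutters: Bystander: side cutters 136 mm long lying on the mat.
- cream_tape: Bystander: roll of paper tape 82 mm across, 42 mm high, on the mat.

How it is judged:
By the outcome, as a careful person would: the job done as asked, in the order asked, and still so for the second after the job is handed in, with the robot touching nothing.
It also fails if it takes over 66 s, if anything falls off the work surface, if the arm or the gripper's body presses on something with over 40 N, if the wrist force passes 120 N, or if a joint passes its speed limit or range.

## Robot

A 6-joint arm with a two-finger parallel gripper is mounted at the origin on a cart in front of the work surface, level with it; the furniture and walls round the work are solid. World frame = base frame: x ahead of the robot, y to its left, z up, the work surface at z = 0. Lengths are in m, angles in rad, forces in N, time in s.
With the tool pointing down it reaches from about 0.35 to 0.725 m from the base axis. Payload 6 kg.
Tool frame: the origin (TCP) lies at the very end of the fingers, on their centre line; the grasp point (between the pads) lies 19 mm behind it; z points along the fingers, y is the line along which they close (so a half turn about z gives the same grasp; the last joint's range is limited). The gripper opens to 85 mm and grips with 20 to 120 N. Pads are 22 mm wide; open, the fingers measure 114 mm over their backs; the gripper's body (76 mm by 85 mm) begins 54 mm behind the grasp point. The pads swing forward as they close: fully open they stand 13 mm farther back than shut.
Start: joints at [1.637, 0.04, 0.085, 0, -1.615, -0.334], TCP at [0.159, 0.579, 0.231] pointing down, gripper open.
Joint ranges: [-2.56, 2.56], [-1.29, 2.01], [-1.08, 1.49], [-3.29, 1.98], [-2.81, -0.18], [-2.99, 2.99]. Speed limits (rad/s): [2.57, 2.57, 3.01, 3.14, 3.14, 3.14].

## Interface

Orientations are given as a 3x3 rotation matrix whose columns are the frame's x, y, z axes.
In Python, from station import arm, eoat, planner, cams, order, get_time_s, get_q, get_dq, get_tau, get_ee_pos, get_ee_rot, get_wrist_force, get_torque, get_gripper_width, get_finger_force gives the robot as it stands. Calls block until the motion is done:
- arm.goto(position, orientation): joint-space move of the TCP to a pose.
- arm.line_to(position, rotation=None, rate=0.15): straight line of the TCP; rotation=None keeps the orientation; rate is the mean speed in m/s.
- arm.movej(angles): joint-space move.
- eoat.grip(opening, newtons=None): finger opening in m; newtons is the grip in N (None keeps the last); returns when the fingers have stopped.
- arm.dwell(seconds).
- planner.ik(position, orientation): joint angles nearest the present ones, or None.
- cams.camera(name): name is "scene" or "side" or "wrist"; returns a dict with "color" (384x512x3 uint8, blue, green, red), "z_map" (384x512 float32, m along the optical axis (not along the pixel's ray), 0 where there is no reading), "fx", "fy", "cx", "cy" (pixels), "rvec" (rotation vector, rad) and "tvec" (3), from world to camera coordinates, as OpenCV has them. Camera axes: x right, y down, z forward; pixel columns grow to the right and rows downward; lengths in m; the calibration is good to about 2 mm. A picture is of the moment at which its call begins.
A pose or a line that the arm cannot do raises arm.PlanningError and nothing moves.
- order.finish_job(): hands the job in; it is judged then, once.
Readings, each from a call of its own:
- get_time_s(): time.
- get_q(): joint angles.
- get_dq(): joint speeds.
- get_tau(): joint torques, N m.
- get_ee_pos(): TCP position.
- get_ee_rot(): TCP orientation.
- get_wrist_force(): force on the tool from outside, world axes, zero at the start.
- get_torque(): the same for the moment, N m.
- get_gripper_width(): finger opening in m.
- get_finger_force(): force on a finger pad.
Only numpy, scipy, OpenCV 4.12 (cv2) and the standard library are available. Lean on these libraries where they do the work, as an engineer would, in place of code of your own. Each camera call takes 0.05 s, during which the arm holds its last target. There are 200 camera calls.

## Working session

There is one attempt and no reset: what is moved stays moved. The work goes in short steps, each a Python script; the robot and the scene stay as the last script left them, time stands still between calls to the robot, and variables do not carry over. Pictures are saved under pics/ and viewed, at most 10 in all, crops included, and the job is handed in when it is done.

```bash
mkdir -p pics; ls; cat > h.py <<'E'
import numpy as np, cv2
from station import *
def cam(n):
    c=cams.camera(n); c['R']=cv2.Rodrigues(np.array(c['rvec'],float))[0]; c['t']=np.array(c['tvec'],float).ravel(); return c
def cloud(c):
    z=c['z_map']; v,u=np.mgrid[:z.shape[0],:z.shape[1]]
    P=np.stack([(u-c['cx'])/c['fx']*z,(v-c['cy'])/c['fy']*z,z],-1)
    W=(P-c['t'])@c['R']; W[z==0]=np.nan; return W
def ray(c,u,v,h):
    d=c['R'].T@np.array([(u-c['cx'])/c['fx'],(v-c['cy'])/c['fy'],1]); o=-c['R'].T@c['t']
    return o+d*(h-o[2])/d[2]
E
python3 - <<'E'
from h import *
import pickle
print(get_time_s())
d={}
for n in ("scene","side","wrist"):
    c=cam(n); d[n]=c; print(n,-c['R'].T@c['t'],c['R'][2],c['fx'])
    cv2.imwrite(f'pics/{n}0.png',cv2.resize(c['color'],(800,600)))
pickle.dump(d,open('d0.pkl','wb'))
E
```

```text
pics
0.0
scene [-0.43668139  0.55876677  0.97469861] [ 0.64705629 -0.46504401 -0.60419552] 372.55368456081
side [0.3966441  0.92862599 0.74244591] [ 0.09570926 -0.85224788 -0.51430855] 401.930357268977
wrist [0.2221543  0.56162464 0.3716209 ] [-0.25123434  0.0665221  -0.96563767] 281.0749522638103
```

View pics/scene0.png

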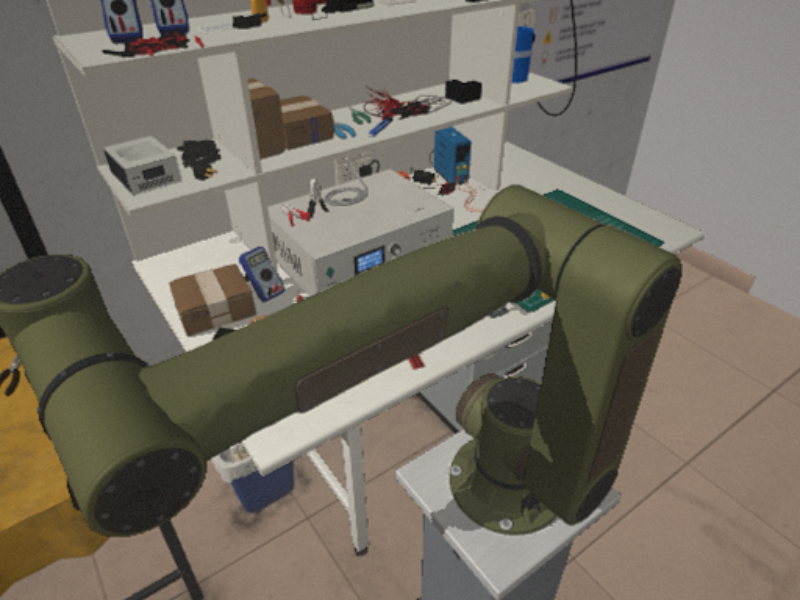

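View pics/side0.png

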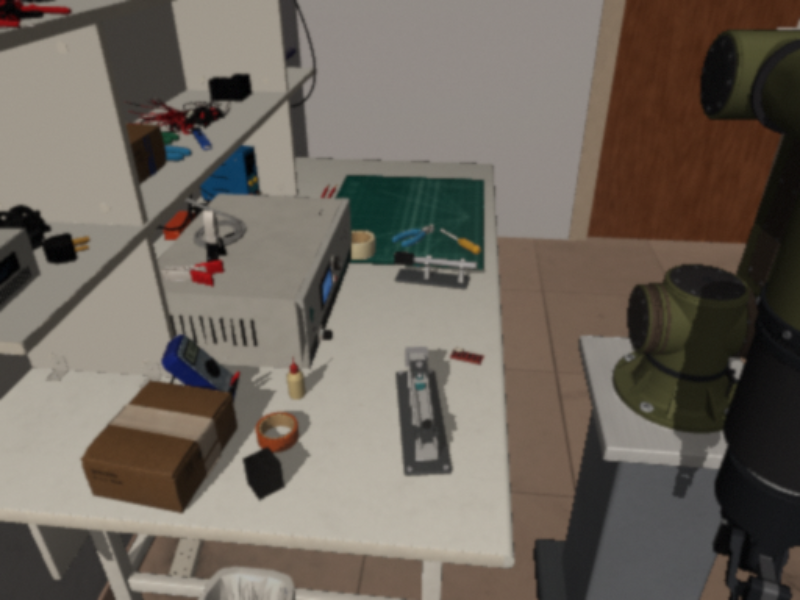

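Side view (800x600): stand runs from about (418,352) to (428,468); rod in rest at (405,258)–(475,265), black handle on the left; bystanders lie off to the left and on the mat. The scene view is blocked by the arm. I'll move the wrist camera over both fixtures.

```bash
python3 - <<'E'
from h import *
import pickle
d=pickle.load(open('d0.pkl','rb')); c=d['side']; W=cloud(c); s=.64
for n,u,v in [('standA',418,352),('standB',428,468),('baseFL',400,372),('baseNL',405,472),('baseNR',450,467),('handle',403,258),('tip',475,265),('board',466,356),('restL',398,280),('restR',468,285)]:
    print(n,W[int(v*s),int(u*s)].round(3),ray(c,u*s,v*s,0.).round(3))
# wrist cam offset in tool
w=d['wrist']; R=get_ee_rot(); p=get_ee_pos(); print(R.T@(-w['R'].T@w['t']-p), (w['R']@R)[2])
im=c['color'][130:310,235:320]; cv2.imwrite('pics/side_crop.png',cv2.resize(im,None,fx=3.3,fy=3.3,interpolation=cv2.INTER_CUBIC))
E
```

```text
standA [0.467 0.03  0.07 ] [ 0.472 -0.062  0.   ]
standB [0.434 0.24  0.007] [0.432 0.235 0.   ]
baseFL [0.499 0.016 0.011] [0.501 0.003 0.   ]
baseNL [0.466 0.253 0.008] [0.467 0.247 0.   ]
baseNR [0.398 0.232 0.005] [0.398 0.229 0.   ]
handle [ 0.534 -0.343  0.057] [ 0.542 -0.447  0.   ]
tip [ 0.365 -0.338  0.052] [ 0.363 -0.429  0.   ]
board [ 0.379 -0.059  0.003] [ 0.378 -0.059  0.   ]
restL [ 0.544 -0.332  0.004] [ 0.542 -0.338  0.   ]
restR [ 0.38  -0.336 -0.002] [ 0.379 -0.331  0.   ]
[ 0.06570249 -0.00043372 -0.1410839 ] [-0.26000538  0.00106047  0.96560659]
```

View pics/side_crop.png

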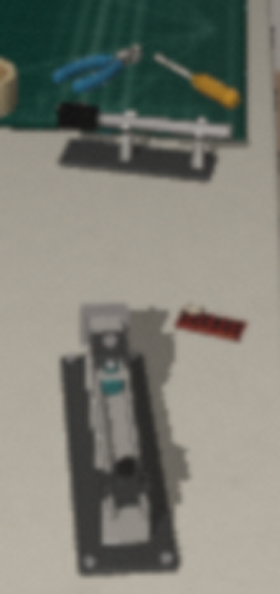

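Crop: entry plate is at the far end (100,325), black stop at (125,470), so push direction is about +y. The rod lies along -x, with its handle at (75,115). Now the wrist views, in opposing yaws to cancel calibration bias.

```bash
cat >> h.py <<'E'
def rot(yaw): # tool down, tool x at yaw
    c,s=np.cos(yaw),np.sin(yaw); return np.array([[c,s,0],[s,-c,0],[0,0,-1.]])
def lookpose(target,h,yaw): # TCP pos so that wrist optical axis hits target, camera height h
    R=rot(yaw); co=R@np.array([.0657,0,-.1411]); a=R@np.array([-.26,0,.9656])
    cp=np.array(target,float)-a*(h-target[2])/(-a[2]); return cp-co,R
E
python3 - <<'E'
from h import *
import pickle
d=pickle.load(open('d0.pkl','rb')); W=cloud(d['side']).reshape(-1,3)
for y in np.arange(-.5,.6,.1):
    m=(abs(W[:,1]-y)<.05)&(W[:,2]>.12)&(W[:,2]<.6)&(W[:,0]>.2)&(W[:,0]<1.2)
    print(round(y,1),np.nanpercentile(W[m,0],1).round(3) if m.sum()>5 else None, end='; ')
print()
sd=np.arctan2(.244,-.034); rd=np.pi
T={'s1':((.457,.10,.055),.42,sd),'s2':((.457,.10,.055),.42,sd+np.pi),'r1':((.46,-.34,.05),.42,rd),'r2':((.46,-.34,.05),.42,rd+np.pi)}
for k,(t,h,y) in T.items():
    p,R=lookpose(t,h,y); q=planner.ik(p,R); print(k,p.round(3),None if q is None else np.round(q,2))
for n,y in (('grasp',rd),('grasp2',0)):
    q=planner.ik([.53,-.34,.031],rot(y)); print(n,None if q is None else np.round(q,2))
for n,y in (('pushstart',sd),('push2',sd+np.pi)):
    for P in ((.49,-.17,.036),(.475,-.02,.036)):
        q=planner.ik(P,rot(y)); print(n,None if q is None else np.round(q,2))
E
```

```text
-0.5 0.905; -0.4 0.665; -0.3 0.664; -0.2 0.66; -0.1 0.661; -0.0 0.664; 0.1 0.877; 0.2 0.857; 0.3 0.905; 0.4 0.905; 0.5 None; 
s1 [0.453 0.132 0.279] [ 0.71 -0.29 -0.13  0.   -1.73  2.57]
s2 [0.461 0.068 0.279] [ 0.58 -0.31 -0.14  0.   -1.74 -0.44]
r1 [ 0.426 -0.34   0.279] [-0.3  -0.1   0.04  0.   -1.7  -1.27]
r2 [ 0.494 -0.34   0.279] [-0.27  0.05  0.18  0.   -1.7   1.84]
grasp [-0.25  0.18 -0.13  0.   -1.26 -1.32]
grasp2 [-0.25  0.18 -0.13  0.   -1.26  1.82]
pushstart None
pushstart [ 0.38 -0.24 -0.53  0.   -1.28  2.9 ]
push2 [ 0.05 -0.11 -0.42  0.   -1.26  0.08]
push2 [ 0.38 -0.24 -0.53  0.   -1.28 -0.25]
```

```bash
python3 - <<'E'
from h import *
import pickle
sd=np.arctan2(.244,-.034)
T={'s1':((.457,.10,.055),.42,sd),'s2':((.457,.10,.055),.42,sd+np.pi),'r2':((.46,-.34,.05),.42,2*np.pi),'r1':((.46,-.34,.05),.42,np.pi)}
d={}
for k in ('s1','s2','r2','r1'):
    arm.goto(*lookpose(*T[k])); d[k]=cam('wrist'); d[k]['ee']=(get_ee_pos(),get_ee_rot())
    if k=='r1': d['scene']=cam('scene'); d['side']=cam('side')
pickle.dump(d,open('d1.pkl','wb')); print(get_time_s(),get_wrist_force())
cv2.imwrite('pics/four.png',cv2.resize(np.vstack([np.hstack([d['s1']['color'],d['s2']['color']]),np.hstack([d['r1']['color'],d['r2']['color']])]),(800,600),interpolation=cv2.INTER_AREA))
E
```

```text
10.0417 [ 0.88189912 -0.17354252  0.62302068]
```

View pics/four.png

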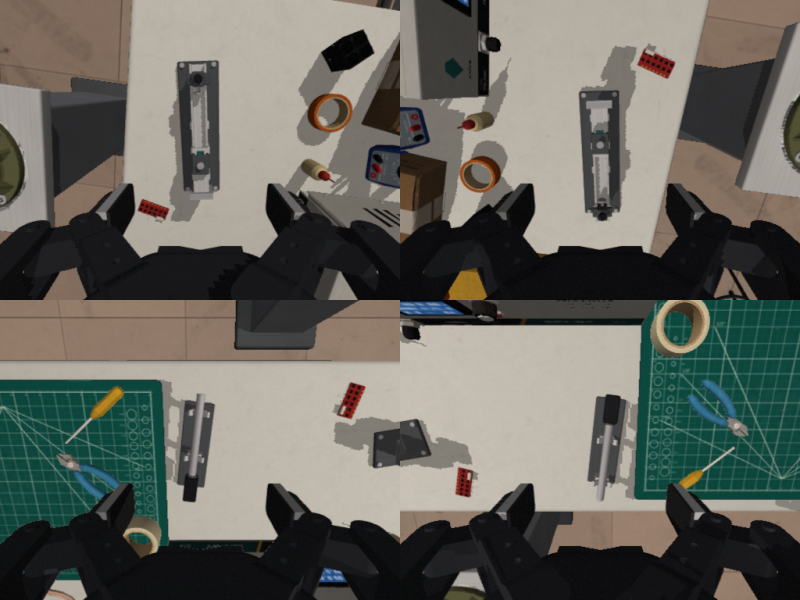

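```bash
python3 - <<'E'
from h import *
import pickle
d=pickle.load(open('d1.pkl','rb'))
a=d['s1']['color'][70:262,215:295]; b=d['s2']['color'][105:297,215:295]
e=d['r1']['color'][110:262,220:290]; f=d['r2']['color'][110:262,240:310]
z=lambda i,k:cv2.resize(i,None,fx=k,fy=k,interpolation=cv2.INTER_CUBIC)
o=np.zeros((580,800,3),np.uint8)
A=z(a,3);B=z(b,3);E=z(e,2);F=z(f,2)
o[:576,:240]=A;o[:576,245:485]=B;o[:304,490:630]=E;o[:304,640:780]=F
cv2.imwrite('pics/crops.png',o)
for k in('s1','s2','r1','r2','scene','side'):
    W=cloud(d[k]); P=W.reshape(-1,3)
    for nm,box in (('stand',(.40,.53,-.05,.29)),('rod',(.33,.60,-.40,-.28))):
        for lo,hi in ((.003,.02),(.04,.05),(.05,.066),(.066,.08),(.08,.1)):
            m=(P[:,0]>box[0])&(P[:,0]<box[1])&(P[:,1]>box[2])&(P[:,1]<box[3])&(P[:,2]>lo)&(P[:,2]<hi)
            if m.sum()>15:
                q=P[m]; c=q[:,:2].mean(0); u,s,v=np.linalg.svd(q[:,:2]-c,full_matrices=False); l=(q[:,:2]-c)@v[0]; w=(q[:,:2]-c)@v[1]
                print(k,nm,lo,m.sum(),c.round(4),'dir',v[0].round(3),'len',np.ptp(l).round(3),'w',np.ptp(w).round(3),'z',np.median(q[:,2]).round(4))
E
```

```text
s1 stand 0.003 4537 [0.4516 0.1387] dir [ 0.163 -0.987] len 0.249 w 0.075 z 0.0067
s1 stand 0.04 1384 [0.4477 0.1577] dir [ 0.168 -0.986] len 0.214 w 0.039 z 0.0435
s1 stand 0.05 876 [0.4464 0.1656] dir [ 0.169 -0.986] len 0.214 w 0.04 z 0.0552
s1 stand 0.066 1157 [0.4592 0.0906] dir [ 0.167 -0.986] len 0.213 w 0.039 z 0.069
s1 stand 0.08 497 [0.4602 0.0836] dir [ 0.166 -0.986] len 0.149 w 0.027 z 0.0812
s2 stand 0.003 4225 [0.4543 0.111 ] dir [-0.163  0.987] len 0.249 w 0.074 z 0.0066
s2 stand 0.04 887 [0.4475 0.1518] dir [-0.162  0.987] len 0.224 w 0.033 z 0.0434
s2 stand 0.05 710 [0.4452 0.1641] dir [-0.16   0.987] len 0.224 w 0.035 z 0.0565
s2 stand 0.066 1241 [0.4613 0.0715] dir [ 0.168 -0.986] len 0.212 w 0.039 z 0.0684
s2 stand 0.08 492 [0.4592 0.0828] dir [-0.098  0.995] len 0.034 w 0.027 z 0.0811
r1 stand 0.003 1354 [0.468  0.0219] dir [0.995 0.102] len 0.076 w 0.046 z 0.0063
r1 stand 0.04 46 [0.4748 0.0179] dir [0.983 0.183] len 0.037 w 0.002 z 0.0414
r1 rod 0.003 2439 [ 0.458 -0.349] dir [ 0.993 -0.115] len 0.169 w 0.056 z 0.0066
r1 rod 0.04 179 [ 0.44  -0.347] dir [ 0.995
[... 903 characters left out ...]
0.181 -0.983] len 0.152 w 0.028 z 0.0821
side stand 0.003 1129 [0.4512 0.1552] dir [-0.182  0.983] len 0.251 w 0.08 z 0.0067
side stand 0.04 275 [0.448  0.1583] dir [ 0.181 -0.984] len 0.218 w 0.04 z 0.0435
side stand 0.05 266 [0.4498 0.1497] dir [-0.175  0.985] len 0.218 w 0.04 z 0.057
side stand 0.066 215 [0.4574 0.1029] dir [ 0.168 -0.986] len 0.218 w 0.039 z 0.0699
side stand 0.08 69 [0.4601 0.0863] dir [-0.013  1.   ] len 0.037 w 0.028 z 0.0816
side rod 0.003 355 [ 0.4636 -0.3441] dir [-0.992  0.123] len 0.168 w 0.08 z 0.0064
side rod 0.04 102 [ 0.462  -0.3418] dir [-0.997  0.079] len 0.188 w 0.02 z 0.0467
side rod 0.05 168 [ 0.4745 -0.347 ] dir [-0.996  0.084] len 0.19 w 0.042 z 0.0542
```

View pics/crops.png

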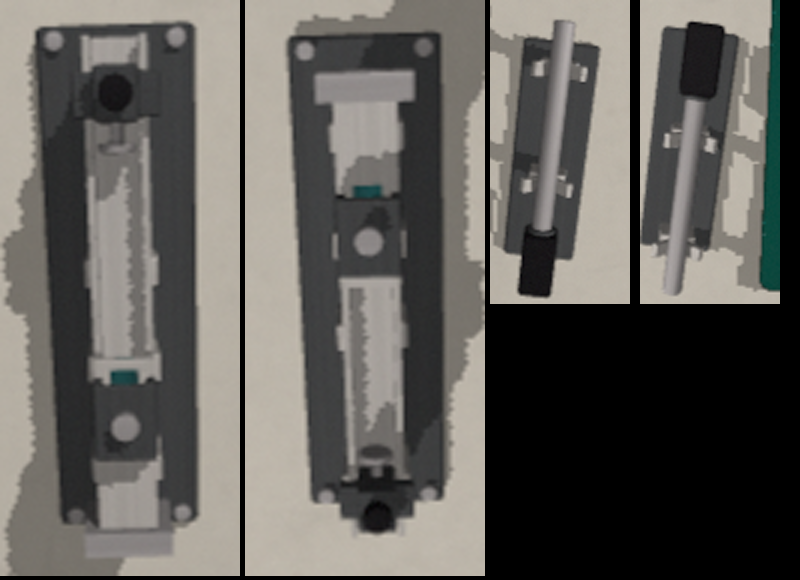

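Crops: the left pair shows the stand, with the entry plate at (130,543) in s1 and (365,87) in s2, the pad disc at (113,148) in s1 and (376,452) in s2, and the teal cell visible in the tube gap. The right pair shows the rod and its black handle at (537,262) and (703,60). Now for precise numbers: depth masks, with contour rays cast onto the known heights.

```bash
python3 - <<'E'
from h import *
import pickle
d=pickle.load(open('d1.pkl','rb'))
def rect(c,mask,h):
    m=cv2.morphologyEx(mask.astype(np.uint8),cv2.MORPH_OPEN,np.ones((2,2)))
    n,l,st,ce=cv2.connectedComponentsWithStats(m)
    i=1+np.argmax(st[1:,4]); ys,xs=np.where(l==i)
    P=np.array([ray(c,x,y,h)[:2] for x,y in zip(xs,ys)])
    r=cv2.minAreaRect((P*1000).astype(np.float32)); b=cv2.boxPoints(r)
    e=[b[1]-b[0],b[2]-b[1]]; L=max(e,key=np.linalg.norm); L=L/np.linalg.norm(L)
    return np.round(r[0],1),np.round(sorted(r[1]),1),np.degrees(np.arctan(L[1]/L[0])).round(2) if abs(L[0])>1e-6 else 90,len(xs)
for k in('s1','s2'):
    c=d[k];W=cloud(c);x,y,z=W[...,0],W[...,1],W[...,2]; g=c['color'].max(-1)
    box=(x>.39)&(x<.53)&(y>-.03)&(y<.29)
    print(k,'base',rect(c,box&(z<.02)&(z>.003),.007))
    print(k,'plate',rect(c,box&(z>.064)&(z<.08)&(y<.032),.073))
    print(k,'tube',rect(c,box&(z>.055)&(z<.1)&(y>.035)&(y<.2),.07))
    for yy in np.arange(.02,.24,.01):  # lateral profile of walls vs 9.6deg axis
        pass
for k in('r1','r2'):
    c=d[k];W=cloud(c);x,y,z=W[...,0],W[...,1],W[...,2]; g=c['color'].max(-1)
    box=(x>.33)&(x<.62)&(y>-.42)&(y<-.28)
    print(k,'base',rect(c,box&(z<.02)&(z>.003),.008))
    print(k,'handle',rect(c,box&(z>.05)&(g<60)&(x>.5),.063))
    print(k,'shank',rect(c,box&(z>.045)&(g>=70)&(z<.07)&(x<.515),.052))
for k,(u,v) in {'s1':(215+113/3,70+148/3),'s2':(215+(376-245)/3,105+452/3)}.items():
    print(k,'pad top',ray(d[k],u,v,.063))
for k,(a,b) in {'s1':((86,533),(172,528)),'s2':((316-245,75),(413-245,71))}.items():
    o=(70 if k=='s1' else 105)
    print(k,'plate near edge',[ray(d[k],215+p[0]/3,o+p[1]/3,.073).round(4) for p in (a,b)])
E
```

```text
s1 base (array([454.9, 124.4]), array([ 73.5, 248.4]), np.float32(-80.31), 4558)
s1 plate (array([471.5,  25.4]), array([17.8, 38.2]), np.float32(7.92), 330)
s1 tube (array([463.,  72.]), array([27.5, 77. ]), np.float32(-81.44), 1093)
s2 base (array([450.3, 125.7]), array([ 73.4, 248. ]), np.float32(-80.32), 4246)
s2 plate (array([467.6,  25.7]), array([16.7, 39. ]), np.float32(8.79), 392)
s2 tube (array([459.9,  71.4]), array([27.9, 73.7]), np.float32(-81.42), 1209)
r1 base (array([ 463. , -365.5]), array([ 20.1, 168.4]), np.float32(-6.52), 1238)
r1 handle (array([ 528.2, -355.7]), array([23.5, 49.1]), np.float32(-8.52), 505)
r1 shank (array([ 437.5, -344.9]), array([ 35.8, 143.5]), np.float32(-6.5), 1341)
r2 base (array([ 465.2, -335.9]), array([ 22.5, 168.3]), np.float32(-6.49), 1374)
r2 handle (array([ 273.6, -406.7]), array([256. , 687.9]), np.float32(89.93), 28993)
r2 shank (array([ 434. , -348.5]), array([ 35.7, 144.6]), np.float32(-6.25), 1217)
s1 pad top [0.43981449 0.19387488 0.063     ]
s2 pad top [0.44107039 0.1886495  0.063     ]
s1 plate near edge [array([0.4505, 0.026 , 0.073 ]), array([0.4885, 0.0338, 0.073 ])]
s2 plate near edge [array([0.4893, 0.0213, 0.073 ]), array([0.4509, 0.0143, 0.073 ])]
```

```bash
cat >> h.py <<'E'
A=np.radians(99.67); a=np.array([np.cos(A),np.sin(A),0]); M=np.array([.4709,.0179,0]); RP=rot(A-np.pi)
RA=np.radians(173.5); RG=rot(RA-np.pi); G=np.array([.529,-.3578,.031])
def tip_at(s,z=.036,lat=0): # TCP for rod tip at stand x=s
    n=np.array([-a[1],a[0],0]); return M+a*(s-.168)+n*lat+np.array([0,0,z])
E
python3 - <<'E'
from h import *
eoat.grip(.055,60)
arm.goto(G+[0,0,.07],RG); arm.line_to(G,rate=.15)
f0=get_wrist_force(); eoat.grip(.0,60); f1=get_wrist_force()
print(get_time_s(),get_gripper_width(),f0,f1,get_torque(),get_finger_force())
cv2.imwrite('pics/grasp_side.png',cam('side')['color'])
if get_gripper_width()>.02:
    arm.line_to(G+[0,0,.06],rate=.12); print(get_wrist_force(),get_torque(),get_gripper_width())
    arm.goto(tip_at(-.03,.091),RP); arm.line_to(tip_at(-.03),rate=.15); print(get_time_s(),get_ee_pos()-tip_at(-.03))
    c=cam('side'); cv2.imwrite('pics/pre.png',cv2.resize(c['color'][150:300,200:350],(600,600),interpolation=cv2.INTER_CUBIC))
    W=cloud(cam('scene')).reshape(-1,3)
    import pickle; pickle.dump((c,W),open('d2.pkl','wb')); print(get_wrist_force(),get_torque())
E
```

```text
13.9917 0.023529969551114072 [-0.29541981  0.17492978 -0.09842078] [0.4637783  2.06124749 4.55025442] [ 0.57620749  0.0411311  -0.08372979] 60.50944805145264
[ 0.03859279  0.77669561 -1.40471032] [-0.01766387 -0.04976737  0.0127569 ] 0.02347076354156048
16.6417 [ 0.00017214 -0.0004393   0.00044261]
[-0.89637504  0.65974974 -1.68182059] [-0.10946274 -0.05771384 -0.00568874]
```

View pics/pre.png

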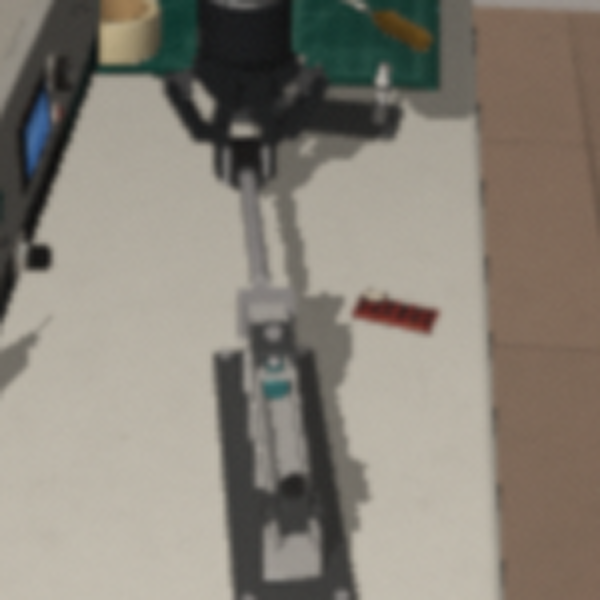

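Picture: the rod is held and its shank at (265,285) points at the entry plate at (268,305), well aligned. Next, a guarded insertion.

```bash
cat >> h.py <<'E'
n=np.array([-a[1],a[0],0])
def push(s0,s1,step,rate,f0,amax,lmax,z=.036,lat=0,log=1):
    s=s0
    while s<s1-1e-6:
        s=min(s+step,s1); arm.line_to(tip_at(s,z,lat),rate=rate)
        f=get_wrist_force()-f0; ax,la,ve=-f@a,f@n,f[2]
        if log: print(f'{s*1e3:.1f} ax {ax:.1f} lat {la:.1f} v {ve:.1f} t {get_time_s():.2f}')
        if ax>amax or np.hypot(la,ve)>lmax: return s,ax,la,ve
    return s,ax,la,ve
E
python3 - <<'E'
from h import *
f0=get_wrist_force(); np.save('f0.npy',f0)
arm.line_to(tip_at(-.008),rate=.08)
s,*_=push(-.008,.014,.002,.04,f0,5,5)
E
```

```text
-6.0 ax 0.8 lat -0.9 v 0.5 t 17.42
-4.0 ax 1.3 lat -1.0 v 0.5 t 17.67
-2.0 ax 0.3 lat -1.3 v 0.4 t 17.92
0.0 ax 1.2 lat -2.0 v 1.1 t 18.17
2.0 ax 1.2 lat 0.1 v 0.2 t 18.42
4.0 ax 0.7 lat -0.3 v 1.0 t 18.67
6.0 ax -0.3 lat -1.8 v 0.5 t 18.92
8.0 ax -0.3 lat -1.1 v 1.3 t 19.17
10.0 ax 0.0 lat -0.1 v 0.9 t 19.42
12.0 ax 0.4 lat -0.8 v 1.3 t 19.67
14.0 ax 0.4 lat -0.2 v 1.2 t 19.92
```

```bash
python3 - <<'E'
from h import *
f0=np.load('f0.npy')
s,*_=push(.014,.096,.004,.04,f0,18,8)
print(s,get_gripper_width())
E
```

```text
18.0 ax -0.2 lat -0.4 v 1.9 t 20.17
22.0 ax 0.8 lat -1.0 v 1.6 t 20.42
26.0 ax 3.3 lat -1.1 v 1.2 t 20.67
30.0 ax 6.4 lat -0.9 v 0.9 t 20.92
34.0 ax 6.2 lat -0.8 v 1.6 t 21.17
38.0 ax 6.2 lat -0.7 v 2.0 t 21.42
42.0 ax 7.1 lat -0.4 v 1.7 t 21.67
46.0 ax 5.3 lat -1.4 v 0.5 t 21.92
50.0 ax 6.8 lat -0.7 v 1.7 t 22.17
54.0 ax 6.9 lat -0.2 v 1.7 t 22.42
58.0 ax 7.4 lat -0.0 v 2.0 t 22.67
62.0 ax 7.3 lat -0.5 v 2.2 t 22.92
66.0 ax 6.3 lat -0.5 v 1.6 t 23.17
70.0 ax 5.7 lat -0.3 v 2.7 t 23.42
74.0 ax 2.9 lat -1.0 v 2.6 t 23.67
78.0 ax 1.1 lat 0.4 v 3.1 t 23.92
82.0 ax 0.9 lat -1.2 v 3.4 t 24.17
86.0 ax -0.0 lat -0.2 v 3.8 t 24.42
90.0 ax 0.4 lat -1.4 v 3.6 t 24.67
94.0 ax 1.3 lat -1.1 v 4.5 t 24.92
96.0 ax 2.5 lat 0.0 v 4.5 t 25.17
0.096 0.022764040082539832
```

```bash
python3 - <<'E'
from h import *
f0=np.load('f0.npy')
s=.096
while s<.130:
    s+=.001; arm.line_to(tip_at(s,.0364),rate=.03)
    F=[]
    for _ in range(4): F.append(get_wrist_force()-f0); arm.dwell(.01)
    f=np.mean(F,0); ax=-f@a; print(f'{s*1e3:.1f} ax {ax:.1f} lat {f@n:.1f} v {f[2]:.1f} t {get_time_s():.2f}')
    if ax>6.5: break
c=cam('side'); cv2.imwrite('pics/push.png',cv2.resize(c['color'][190:310,230:320],(600,800)[::1],interpolation=cv2.INTER_CUBIC)[:600])
print(get_ee_pos()-tip_at(s,.0364),get_gripper_width())
E
```

```text
97.0 ax 2.2 lat -0.4 v 3.0 t 25.45
98.0 ax 2.0 lat -1.0 v 2.7 t 25.73
99.0 ax 2.1 lat -1.0 v 2.3 t 26.02
100.0 ax 1.9 lat -0.7 v 2.4 t 26.30
101.0 ax 1.4 lat -0.9 v 2.3 t 26.58
102.0 ax 1.3 lat -0.5 v 1.7 t 26.87
103.0 ax 1.1 lat -0.9 v 2.2 t 27.15
104.0 ax 1.1 lat -0.9 v 1.8 t 27.43
105.0 ax 1.4 lat -0.6 v 1.8 t 27.72
106.0 ax 1.2 lat -1.2 v 1.5 t 28.00
107.0 ax 1.6 lat -0.6 v 1.8 t 28.28
108.0 ax 1.5 lat -0.9 v 2.3 t 28.57
109.0 ax 1.1 lat -0.5 v 2.0 t 28.85
110.0 ax 1.7 lat -0.8 v 2.0 t 29.13
111.0 ax 1.1 lat -0.7 v 2.2 t 29.42
112.0 ax 1.8 lat -0.4 v 2.0 t 29.70
113.0 ax 1.5 lat -0.9 v 1.8 t 29.98
114.0 ax 1.6 lat -1.1 v 2.1 t 30.27
115.0 ax 2.9 lat -0.9 v 2.5 t 30.55
116.0 ax 5.0 lat -0.8 v 2.7 t 30.83
117.0 ax 5.8 lat -0.8 v 1.6 t 31.12
118.0 ax 7.1 lat -1.5 v 1.8 t 31.40
[-2.62034546e-05 -7.25346424e-04  6.80529045e-05] 0.023118875663717505
```

```bash
python3 - <<'E'
from h import *
f0=np.load('f0.npy')
s=.118
def rd(N=12):
    F=[]
    for _ in range(N): F.append(get_wrist_force()-f0); arm.dwell(.01)
    f=np.mean(F,0); ax=-f@a; es=(get_ee_pos()-M)@a+.168
    print(f'{s*1e3:.1f} ee {es*1e3:.2f} ax {ax:.2f} lat {f@n:.1f} v {f[2]:.1f} t {get_time_s():.2f} w {get_gripper_width():.4f}',flush=True); return ax
ax=rd()
while ax<9.3 and s<.1215:
    s+=.0005; arm.line_to(tip_at(s,.0364),rate=.02); ax=rd()
np.save('s.npy',s)
E
```

```text
118.0 ee 117.29 ax 7.52 lat -1.0 v 2.0 t 31.55 w 0.0232
118.5 ee 117.54 ax 8.48 lat -1.1 v 1.7 t 31.90 w 0.0229
119.0 ee 117.84 ax 9.28 lat -0.8 v 1.8 t 32.25 w 0.0229
119.5 ee 118.18 ax 10.10 lat -0.9 v 1.7 t 32.60 w 0.0234
```

```bash
python3 - <<'E'
from h import *
f0=np.load('f0.npy')
arm.line_to(tip_at(.105,.0364),rate=.03); 
arm.line_to(tip_at(-.035,.0364),rate=.07); print(get_wrist_force()-f0,get_time_s())
arm.line_to(tip_at(-.035,.091),rate=.12)
arm.goto(G+[0,0,.06],RG); fr=get_wrist_force()
arm.line_to(G+[0,0,.010],rate=.1)
for dz in (.006,.004,.003,.002,.001,.0005,0):
    arm.line_to(G+[0,0,dz],rate=.03); f=get_wrist_force()-fr; print(dz,f.round(1),get_time_s())
    if f[2]>5 or np.hypot(f[0],f[1])>8: break
c=cam('side'); cv2.imwrite('pics/place.png',cv2.resize(np.vstack([c['color'][120:220,235:335],c['color'][215:315,235:335]]),(400,800))[:]); 
p=cv2.resize(c['color'][120:320,225:340],None,fx=3,fy=3,interpolation=cv2.INTER_CUBIC); cv2.imwrite('pics/place.png',p)
E
```

```text
[ 1.33790736 -0.9436278   0.28997146] 35.3833
0.006 [ 0.9 -0.6  1.9] 38.35
0.004 [-0.2  0.6  0.4] 38.6
0.003 [ 0.2 -0.3  0.7] 38.85
0.002 [ 0.6 -0.4  1. ] 39.1
0.001 [-1.3  0.8  3.5] 39.35
0.0005 [-1.4  1.6  7.2] 39.6
```

View pics/place.png

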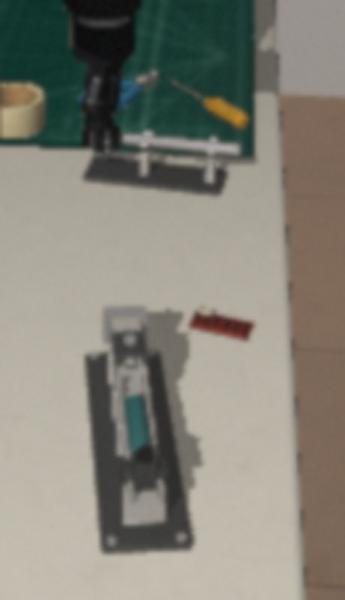

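The rod is seated in the Vs at (190,145), and the teal cell lies in the trough against the stop at (137,425), clear of the tube. Now release, back off and check.

```bash
python3 - <<'E'
from h import *
eoat.grip(.03,20); arm.dwell(.2); eoat.grip(.055)
arm.line_to(G+[0,0,.10],rate=.12); arm.goto(*lookpose((.46,-.34,.05),.42,RA-np.pi)); arm.dwell(.3)
print(get_time_s(),get_wrist_force())
c=cam('wrist'); s=cam('side')['color']
z=lambda i,k:cv2.resize(i,None,fx=k,fy=k,interpolation=cv2.INTER_CUBIC)
o=np.zeros((600,760,3),np.uint8); A_=z(c['color'][90:280,200:330],3); B_=z(s[120:320,225:340],3)
o[:A_.shape[0],:A_.shape[1]]=A_; o[:,400:400+B_.shape[1]]=B_; cv2.imwrite('pics/end.png',o)
W=cloud(c).reshape(-1,3); m=(W[:,2]>.045)&(W[:,2]<.07)&(W[:,0]>.33)&(W[:,0]<.58)&(abs(W[:,1]+.35)<.06); q=W[m]
print(q.mean(0),q[:,0].min(),q[:,0].max(), np.percentile(q[:,2],90))
E
```

```text
42.3917 [ 0.34571439 -0.62417225  0.77478819]
[ 0.47234831 -0.35144845  0.05601944] 0.3641674836543293 0.5542942034160456 0.06176064104170184
```

View pics/end.png

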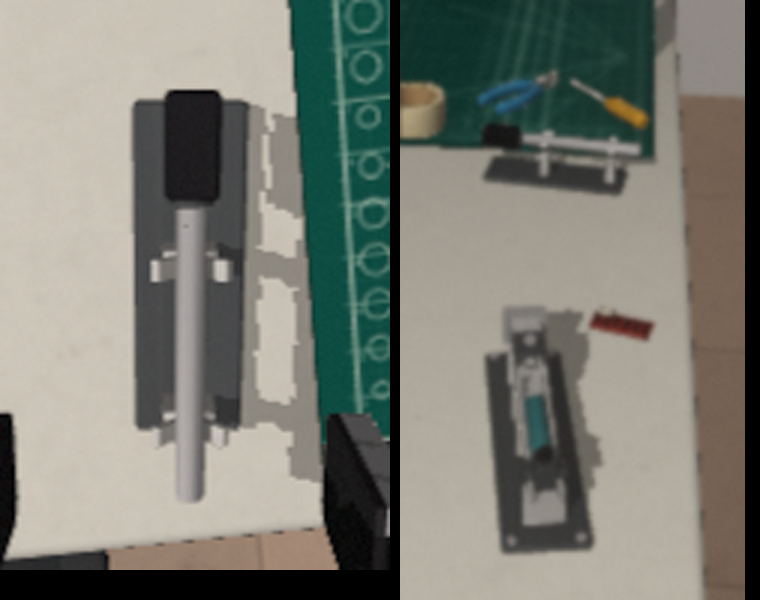

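The rod lies straight in both Vs, with its handle at (192,145) and tip at (190,495). The cell is in the trough against the stop at (538,425), and everything else is where it was.

```bash
python3 -c "
from station import *
print(order.finish_job(),get_time_s())"
```

```text
the job is handed in; nothing more can be done
the job is handed in; nothing more can be done
```

Job handed in at about 42 s of the 66 s allowed: the cell was pushed home with the pad pressed in about 3 mm (judged from push force, peak about 10 N) and lies in the trough clear of the tube, with the rod back in its V rest, released, and the other things in view undisturbed.

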